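# Check and set the end float of a polishing spindle

## Robot

A 7-joint arm with a two-finger parallel gripper is mounted at the origin on a cart in front of the work surface, level with it; the furniture and walls round the work are solid. World frame = base frame: x ahead of the robot, y to its left, z up, the work surface at z = 0. Lengths are in mm, angles in rad, forces in N, time in s.
With the tool pointing down it reaches from about 400 to 875 mm from the base axis. Payload 6.5 kg.
Tool frame: the origin (TCP) lies midway between the tips of the shut fingers; the grasp point (between the pads) lies env.grip_depth behind it (env.grip_depth is the distance from the TCP to the grasp point, in mm); z points along the fingers, y is the line along which they close (so a half turn about z gives the same grasp; the last joint's range is limited). The gripper opens to 85 mm and grips with 20 to 120 N. Pads are 22 mm wide; open, the fingers measure 114 mm over their backs; the gripper's body (76 mm by 85 mm) begins 54 mm behind the grasp point. The pads swing forward as they close: fully open they stand 13 mm farther back than shut.
Start: joints at [-1.187, 0.536, -0.004, 1.538, 0.003, 1.067, -0.071], TCP at [282.605, 585.341, 231.29] pointing down, gripper open.
Joint ranges: [-2.7, 2.7], [-0.37, 2.16], [-1.27, 1.26], [0.24, 2.4], [-1.31, 4.45], [0.19, 1.91], [-2.76, 2.76]. Speed limits (rad/s): [2.39, 2.39, 3.14, 3.14, 3.14, 3.14, 3.14].

## Interface

Orientations are given as a rotation vector (axis times angle).
In Python, from plant import env gives the robot as it stands.
- The arm moves only by the shell command python3 -m creep 'ROWS' [FORCE]. ROWS is JSON, a list of rows, each an object with "slide": the shift along the tool's x, y, z in cm, a list of three; "dr": the turn, a rotation vector about the tool's x, y, z in rad, a list of three; "grip": the gripper's target within -1 to 1 (shut at 1, half-way at 0, fully open at -1). A call has 1 to 20 rows; each row is the pose to reach, as a shift and turn from the pose commanded when the call began, along the tool's axes at that moment; what a row does not reach only later rows make up. A row lasts 1/8 s, in which the tool goes at most 62.5 mm and 10.7 degrees, less where a joint would pass 70% of its speed; a pose out of reach is approached as far as the arm can. A call with a gripper value outside its range is refused whole. The fingers move at their own pace and stop on an object; FORCE is the grip in N (left out, the last holds). Time passes only in rows, so rows that repeat a pose let the fingers close. It gives the time, the measured TCP pose, the force, the opening and the grip force at its end, in the units of the state.
- env.observe(): the state, without advancing time (a new reading comes with each control period).
- env.camera(name): name is "scene" or "top"; returns the picture (420x560x3 uint8, blue, green, red); there is no depth.
- env.camera_info(name): a dict with "intrinsics" (3x3 intrinsics, pixels), "R" (3x3) and "t" (3): a world point X has camera coordinates R X + t. Camera axes: x right, y down, z forward; pixel columns grow to the right and rows downward; lengths in mm; the calibration is good to about 2 mm. A picture is of the moment at which its call begins. camera_info takes no time and is no camera call.
- env.close_job(): hands the job in; it is judged then, once.
Trained networks look in the newest picture that a camera, given by its name, has taken for a name from the list of things; names that differ only in an ending like _2 or _b are one class to them, and where a whole thing is asked for, a point or a joint stands for the part that bears it (a point fixed in the world has none). Each returns a list of dicts, best first, with "p" (0 to 1); they miss things now and then, are a little off and sometimes report something else, mostly with a low value. They report only what shows in the picture. A call takes as long as a camera call.
- env.trace(query, camera): "pixels" (420x560 bool, what is visible of it) and "location" ([row, column] in pixels, amid what is visible of it).
The state is a dict: "time": time; "joint_positions": joint angles; "qvel": joint speeds; "tau": joint torques, N m; "ee_pos": TCP position; "tool_rot": TCP orientation; "force": force on the tool from outside, world axes, zero at the start; "moment": the same for the moment, N m; "grip_width": opening from 0.0 (shut) to 1.0 (fully open); "grasp_force": force on a finger pad.
Only numpy, scipy, OpenCV 4.12 (cv2) and the standard library are available. Lean on these libraries where they do the work, as an engineer would, in place of code of your own. Each camera call takes 0.05 s, during which the arm holds its last target. There are 200 camera calls.

## Task

Check the end float of the leaning polishing spindle: push the spindle fully in by its hub, then pull it out until it meets its stop, without straining it, to feel how far it travels. It has too much play, so turn only the small inner thrust knob to bring the float to about 4 mm, leaving the big outer ring and the dial indicator as they stand, and pull the spindle out to its stop again to check. Leave it pushed fully in, and all the other things on the table where they are.

Things in the scene. Friction and masses are not known exactly. Their poses are not given: they have to be found in the camera images.
- spindle_head: Green cast spindle head fixed to the table: foot plate 170 x 116 x 12 mm and a round housing (72 mm across, upper flange 84 mm) whose axis leans 27 degrees from vertical. Origin: centre of the foot's underside, z up; the axis points along (-0.454, 0, 0.891) of this frame, out of the nose. The housing's upper face is centred at (-11, 0, 135) mm; heights 'up the axis' count from it.
- hub (a point): Centre of the spindle's knurled steel hub, 20 mm across and 19 mm long, the topmost part of the nose, on a 14 mm shaft; 52.5 mm up the axis when the spindle is fully in. z points along the spindle's axis, out of the nose. Pull and push here, along the axis: the spindle drags with about 4 N (up to 7 N with its weight) and stays where it is left.
- knob (a point): Centre of the thrust knob, the small inner one of the concentric pair below the hub: knurled steel, 34 mm across, 18 mm long, round the spindle. z along the axis, out of the nose. 28 mm up the axis when right out (joint at 0, its top then 6 mm below a fully-in hub); it sinks 2.55 mm per radian turned in. Turning drag about 0.12 N m.
- ring_top (a point): Centre of the upper face of the bearing ring, the big dark outer ring of the concentric pair: 62 mm across, 12 mm high, on the housing's upper face below the thrust knob; z along the axis. It turns easily (0.03 N m) but is already set and must not turn.
- gauge (a point): Centre of the dial face of the lever indicator clamped to the housing's flange, 58 mm out from the axis, 48 mm up it, at the left, right or back of the nose. x points from the axis out to the dial, z along the axis. Its solid parts are 32 mm wide and span 32 to 74 mm out from the axis and 14 mm below to 50 mm up it. Its thin stylus under the hub gives way; the needle follows the spindle.
- spindle (a joint): Position of the spindle along its axis in m: 0 fully in at its inner stop, growing as it is pulled out, until a hidden shoulder meets the thrust screw; that travel is the end float. How much float there is depends on the thrust knob and must be found by pulling.
- thrust_knob (a joint): Angle of the thrust knob in rad: grows as it is turned in, clockwise as seen looking down on the nose; each radian takes 2.55 mm from the end float. Range 0 to 3.7.
- bearing_ring (a joint): Angle of the outer bearing ring in rad, clockwise positive; 0 at the start.
- oil_can: Bystander, not part of the job: yellow oil can, 56 mm across, 125 mm tall, standing beside the head. Origin: centre of its underside.
- arbor: Bystander, not part of the job: steel wheel arbor standing on its 40 mm flange, 72 mm tall, beside the head. Origin: centre of its underside.
- felt_wheel: Bystander, not part of the job: hard felt wheel lying flat, 69 mm across, 18 mm thick. Origin: centre of its underside.
- cone_6: Bystander, not part of the job: turned aluminium cone, 105 mm across the foot, 96 mm tall. Origin: centre of its underside.
- flange_1: Bystander, not part of the job: clamping flange lying flat, 47 mm across, 9 mm thick, near the head's front. Origin: centre of its underside.
- nut_1: Bystander, not part of the job: M12 hex nut, 23 mm across, 10 mm thick, near the head's front. Origin: centre of its underside.
- wrench_19: Bystander, not part of the job: open-end wrench lying flat, 176 mm long, 7 mm thick. Origin: middle of its underside; long axis y.
- caliper: Bystander, not part of the job: caliper lying flat, 200 mm long, 9 mm thick. Origin: middle of its underside; long axis y.
- thrust_screw: Steel threaded sleeve, 28 mm across, that carries the thrust knob and moves along the axis with it; the spindle's hidden shoulder meets its lower end inside the housing, which is the spindle's outer stop. Origin: on the axis, at the housing's upper face when the knob is right out; z along the axis, out of the nose.

How it is judged (in metres and radians):
On the way, in this order (a step that is already met when the one before it is completed fails the run):
1. the spindle is pushed fully in (value of joint spindle below 0.0008 m), for 0.1 s.
2. the spindle is pulled out against its stop (contact force between spindle and thrust_screw above 3 N), for 0.1 s.
3. with the thrust knob turned in, the spindle is pulled against its stop again and its float is 3 to 5 mm (contact force between spindle and thrust_screw above 3 N and value of joint spindle between 0.0029 and 0.0051 m and value of joint thrust_knob between 1.92 and 2.79 rad), for 0.1 s.
At the end, for the whole second after the job is handed in: The thrust knob stands so that the end float is about 4 mm (between 3 and 5 mm) and the spindle is pushed fully in (within 1.2 mm) (value of joint spindle below 0.0012 m and value of joint thrust_knob between 1.92 and 2.79 rad); the robot touches nothing.
It fails at once if the outer bearing ring is turned (more than 0.15 rad) (value of joint bearing_ring above 0.15 rad or value of joint bearing_ring below -0.15 rad).
It fails at once if the dial indicator is knocked aside (more than 8 mm) (distance of gauge from where it was at the start of the episode above 0.008 m).
It fails at once if the spindle is strained against its outer stop (more than 60 N) (contact force between spindle and thrust_screw above 60 N).
It fails at once if another thing on the table is moved (more than 30 mm) (distance of any of oil_can, arbor, felt_wheel, cone_6, flange_1, nut_1, wrench_19, caliper from where it was at the start of the episode above 0.03 m).
It also fails if it takes over 54 s, if anything falls off the work surface, if the arm or the gripper's body presses on something with over 40 N, if the wrist force passes 120 N, or if a joint passes its speed limit or range.

## Working session

There is one attempt and no reset: what is moved stays moved. The work goes in short steps, Python scripts to look and compute and a shell command to move; the robot and the scene stay as the last step left them, time stands still between calls to the robot, and variables do not carry over. Pictures are saved under pics/ and viewed, at most 10 in all, crops included, and the job is handed in when it is done.

```bash
ls; mkdir -p pics
python3 - <<'E'
from plant import env
import cv2,numpy as np
for n in ("scene","top"):
    im=env.camera(n); cv2.imwrite(f"pics/{n}0.png",im)
    i=env.camera_info(n); R=np.array(i["R"]);t=np.array(i["t"]);print(n,np.array(i["intrinsics"]).tolist(),R.round(4).tolist(),t.round(1).tolist(),"cam",(-R.T@t).round(0))
    for q in("spindle_head","hub","knob","ring_top","gauge","oil_can","arbor"):
        r=env.trace(q,n); print(q,[(round(d["p"],2),np.round(d["location"],1).tolist(),int(d["pixels"].sum())) for d in r[:2]])
print(env.observe(),env.grip_depth)
E
```

```text
pics
scene [[446.3871302057535, 0.0, 283.4184480203178], [0.0, 446.3871302057535, 209.65014766511334], [0.0, 0.0, 1.0]] [[0.8381, -0.5455, 0.001], [-0.2778, -0.4284, -0.8598], [0.4695, 0.7203, -0.5106]] [-377.5, 265.5, 858.1] cam [ -13. -710.  667.]
spindle_head [(0.61, [251.2, 334.5], 3691)]
hub [(0.55, [291.4, 303.3], 69), (0.48, [201.6, 330.3], 138)]
knob [(0.56, [214.1, 334.2], 178)]
ring_top [(0.5, [223.4, 338.0], 284)]
gauge [(0.64, [219.1, 348.6], 654)]
oil_can [(0.72, [269.7, 371.4], 852), (0.28, [250.3, 337.6], 3613)]
arbor [(0.61, [238.3, 318.2], 123), (0.16, [350.6, 299.7], 652)]
top [[484.88230508254054, 0.0, 283.29295804254446], [0.0, 484.88230508254054, 214.76100633882587], [0.0, 0.0, 1.0]] [[0.0182, -0.9998, 0.0049], [-0.995, -0.0186, -0.098], [0.098, -0.0031, -0.9952]] [52.9, 481.1, 1550.6] cam [ 326.   67. 1590.]
spindle_head [(0.71, [189.7, 322.4], 1930)]
hub []
knob [(0.65, [189.2, 328.2], 81)]
ring_top [(0.72, [183.8, 327.2], 178)]
gauge [(0.54, [188.3, 343.9], 151)]
oil_can [(0.49, [184.5, 356.1], 203), (0.46, [230.8, 303.7], 154)]
arbor [(0.66, [186.5, 289.0], 129)]
{'time': 0.8, 'joint_positions': array([-1.18719522,  0.53638799, -0.00440777,  1.53787006,  0.00260353,
        1.06734011, -0.07118411]), 'qvel': array([ 8.30980993e-04,  1.26604528e-03,  1.05318390e-04, -1.88263013e-03,
        8.63806707e-04,  3.59859440e-04, -9.19715060e-05]), 'tau': array([-1.12875969e-04, -5.83266485e+01,  1.04798511e+00, -2.59423399e+01,
        1.24434155e-02,  1.67447866e-03, -4.30875389e-06]), 'ee_pos': array([282.60592703, 585.34574855, 231.30929879]), 'tool_rot': array([ 7.00505592e-01,  3.06247000e+00, -6.48929560e-06]), 'force': array([0.96402239, 0.06108559, 0.79276917]), 'moment': array([-0.00338309, -0.01695238,  0.04539241]), 'grasp_force': 0.0, 'grip_width': 0.998609145348631} 18.700000000000003
```

Run:
```python
import cv2,numpy as np
a=cv2.imread("pics/scene0.png")[150:330,240:420]; b=cv2.imread("pics/top0.png")[130:250,260:380]
a=cv2.resize(a,(600,600),interpolation=cv2.INTER_CUBIC)
cv2.imwrite("pics/c1.png",a)
b=cv2.resize(b,(600,600),interpolation=cv2.INTER_CUBIC)
cv2.imwrite("pics/c2.png",b)
```

```text
(no output)
```

View pics/c1.png

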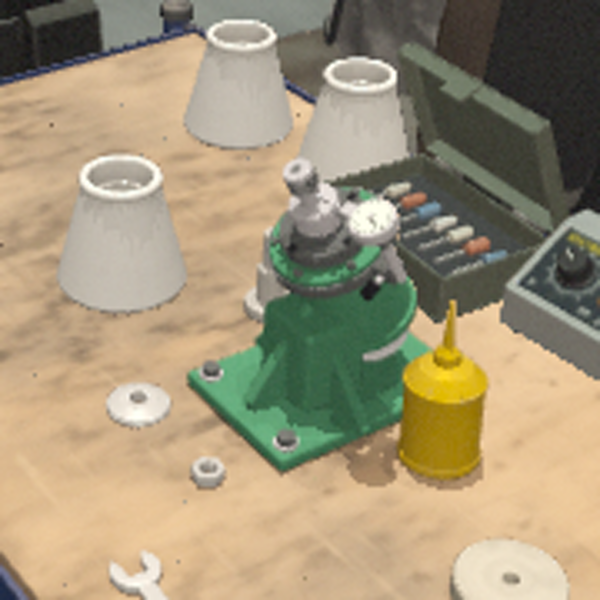

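View pics/c2.png

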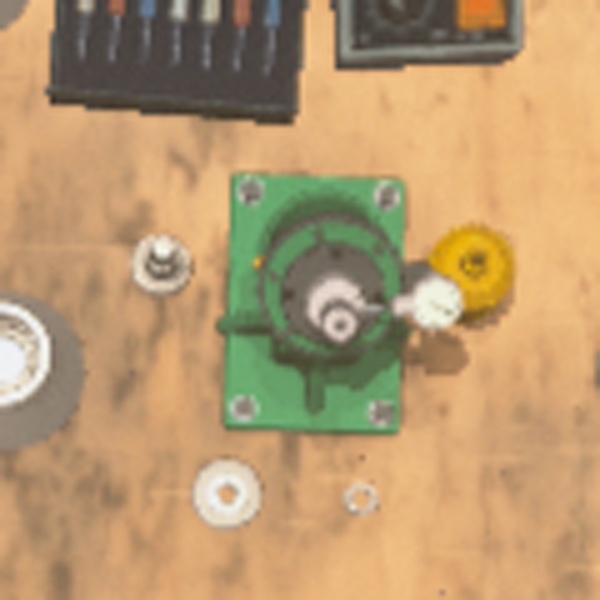

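View pics/scene0.png

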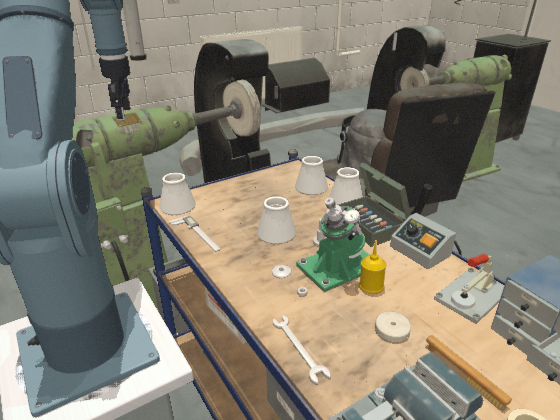

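```bash
cat > h.py <<'E'
from plant import env
import numpy as np, cv2
from scipy.spatial.transform import Rotation as Ro
from scipy.optimize import least_squares
def proj(n,X):
    i=env.camera_info(n);c=np.array(i["R"])@X+np.array(i["t"]);u=np.array(i["intrinsics"])@c;return u[:2]/u[2]
AX=np.array([-np.sin(np.radians(27)),0,np.cos(np.radians(27))])
def world(p,x): return Ro.from_euler('z',p[2]).apply(x)+np.array([p[0],p[1],0])
def up(p,s): return world(p,np.array([-11,0,135.])+s*AX)
E
python3 - <<'E'
from h import *
T=lambda c,r:np.array([260+(c+.5)/5-.5,130+(r+.5)/5-.5]); S=lambda c,r:np.array([240+(c+.5)/3.3333-.5,150+(r+.5)/3.3333-.5])
obs=[("top",( 85,58,12),T(235,176)),("top",(85,-58,12),T(404,181)),("top",(-85,-58,12),T(400,432)),("top",(-85,58,12),T(227,429)),
("scene",(-85,58,12),S(189,376)),("scene",(-85,-58,12),S(284,462))]
def f(p):
    r=[proj(n,world(p,np.array(x,float)))-o for n,x,o in obs]
    r+=[proj("top",up(p,62+p[3]))-T(341,324),proj("scene",up(p,62+p[3]))-S(298,170)]
    return np.concatenate(r)
s=least_squares(f,[600,0,0,5]);p=s.x;print(p,s.fun.round(1))
R=Ro.from_euler('z',p[2])
print("axis",R.apply(AX),"hub in",up(p,52.5),"top",up(p,62))
E
```

```text
[ 5.65023190e+02 -6.69898157e+01 -1.05712280e-02  5.01268492e+00] [-0.7 -0.7  0.6 -0.6  0.5  0.3 -0.4 -0.1 -0.6 -0.7  0.1  0.5  0.2  0.5
  0.   0.2]
axis [-0.45396513  0.00479915  0.89100652] hub in [530.19063522 -66.62157911 181.77784252] top [525.87796645 -66.5759872  190.2424045 ]
```

```bash
cat >> h.py <<'E'
P=np.array([565.0,-67.0,-0.0106])
ZT=-Ro.from_euler('z',P[2]).apply(AX)
def rot(a):  # a: turn about tool z from closing in the lean plane
    y=np.cross(ZT,[0,1,0]); y/=np.linalg.norm(y); y=y if y[0]>0 else -y
    R=Ro.from_matrix(np.column_stack([np.cross(y,ZT),y,ZT])); return R*Ro.from_rotvec([0,0,a])
def st():
    o=env.observe(); R=Ro.from_rotvec(o["tool_rot"]); e=np.array(o["ee_pos"])
    d=e-up(P,0); s=-d@ZT; lat=R.inv().apply(d+s*ZT)
    print("t %.2f s %.2f lat(tool) %s ang %.3f Ftool %s grip %.3f gf %.1f"%(o["time"],s,lat.round(2),(rot(0).inv()*R).as_rotvec()[2],R.inv().apply(o["force"]).round(1),o["grip_width"],o["grasp_force"]),"q",np.round(o["joint_positions"],2)," Mz %.2f"%R.inv().apply(o["moment"])[2])
    return e,R
def go(s,a):
    e,R=st(); print("slide cm",(R.inv().apply(up(P,s)-e)/10).round(2),"dr",(R.inv()*rot(a)).as_rotvec().round(3))
E
python3 -c "
from h import *
go(130,0)"
```

```text
t 0.80 s 212.15 lat(tool) [440.78 510.34  92.71] ang -1.100 Ftool [-0.8  0.5 -0.8] grip 0.999 gf 0.0 q [-1.19  0.54 -0.    1.54  0.    1.07 -0.07]  Mz -0.05
slide cm [-47.45 -49.45  -1.95] dr [-0.418 -0.268  1.1  ]
```

```bash
python3 -m creep '[{"slide":[-2,-2,-0.1],"dr":[0,0,0.05],"grip":-1},{"slide":[-5,-5,-0.2],"dr":[0,0,0.1],"grip":-1},{"slide":[-8.5,-9,-0.3],"dr":[0,0,0.2],"grip":-1},{"slide":[-12,-12.5,-0.5],"dr":[-0.05,-0.05,0.3],"grip":-1},{"slide":[-15.5,-16,-0.6],"dr":[-0.1,-0.05,0.4],"grip":-1},{"slide":[-19,-20,-0.8],"dr":[-0.15,-0.1,0.5],"grip":-1},{"slide":[-22.5,-23.5,-0.9],"dr":[-0.2,-0.1,0.6],"grip":-1},{"slide":[-26,-27,-1.1],"dr":[-0.25,-0.15,0.7],"grip":-1},{"slide":[-29.5,-31,-1.2],"dr":[-0.3,-0.2,0.8],"grip":-1},{"slide":[-33,-34.5,-1.4],"dr":[-0.35,-0.2,0.9],"grip":-0.6},{"slide":[-36.5,-38,-1.5],"dr":[-0.4,-0.25,1.0],"grip":-0.4},{"slide":[-40,-42,-1.6],"dr":[-0.418,-0.268,1.1],"grip":-0.3},{"slide":[-43,-45,-1.8],"dr":[-0.418,-0.268,1.1],"grip":-0.3},{"slide":[-45.5,-47.5,-1.9],"dr":[-0.418,-0.268,1.1],"grip":-0.3},{"slide":[-47,-49,-1.95],"dr":[-0.418,-0.268,1.1],"grip":-0.3},{"slide":[-47.45,-49.45,-1.95],"dr":[-0.418,-0.268,1.1],"grip":-0.3},{"slide":[-47.45,-49.45,-1.95],"dr":[-0.418,-0.268,1.1],"grip":-0.3},{"slide":[-47.45,-49.45,-1.95],"dr":[-0.418,-0.268,1.1],"grip":-0.3}]' 25; python3 -c "
from h import *
go(80,0)
a=env.camera('scene');b=env.camera('top')
cv2.imwrite('pics/d.png',np.hstack([cv2.resize(a[120:300,240:420],(400,400),interpolation=2),cv2.resize(b[130:250,260:380],(400,400),interpolation=2)]))"
```

```text
time: 3.05
ee_pos: [494.8, -65.8, 250.8]
tool_rot: [1.957, 1.957, 0.466]
force: [-0.2, 0.5, 0.2]
grip_width: 0.651
grasp_force: 0.0
t 3.05 s 130.06 lat(tool) [ 0.45 -0.21  0.  ] ang -0.001 Ftool [ 0.5 -0.1 -0.3] grip 0.651 gf 0.0 q [-0.68  0.01  0.76  2.31 -0.1   0.35  0.17]  Mz -0.01
slide cm [-0.05  0.02  5.01] dr [-0.    -0.001  0.001]
```

View pics/d.png

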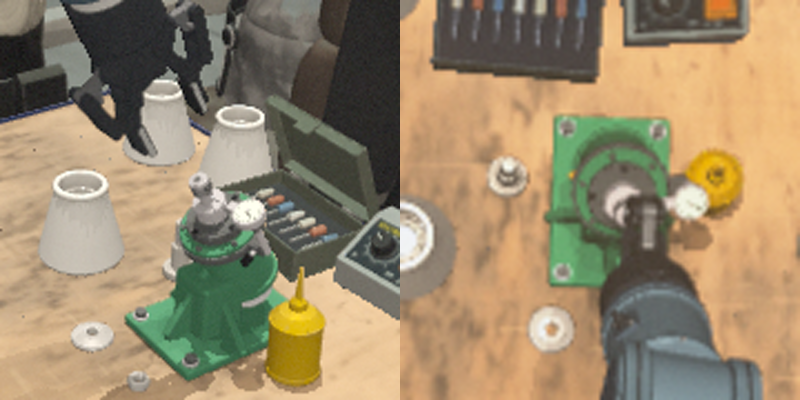

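```bash
python3 -c "
from h import *
for s in (0,62,67,130,137):
  c=proj('scene',up(P,s)); print(s,((c-[240,120])*400/180).round(0),((proj('top',up(P,s))-[260,130])*400/120).round())
d=rot(0).apply([0,30,0])
for k in(1,-1):print(((proj('scene',up(P,137)+k*d)-[240,120])*400/180).round(0))"
```

```text
0 [219. 223.] [221. 192.]
62 [200. 183.] [226. 214.]
67 [198. 180.] [227. 216.]
130 [176. 135.] [233. 241.]
137 [174. 130.] [233. 244.]
[198. 109.]
[150. 150.]
```

```bash
python3 -m creep '[{"slide":[-0.05,0,0.5],"dr":[0,0,0],"grip":-0.3},{"slide":[-0.05,0,1.5],"dr":[0,0,0],"grip":-0.3},{"slide":[-0.05,0,3],"dr":[0,0,0],"grip":-0.3},{"slide":[-0.05,0,4.5],"dr":[0,0,0],"grip":-0.3},{"slide":[-0.05,0,6],"dr":[0,0,0],"grip":-0.3},{"slide":[-0.05,0,7.2],"dr":[0,0,0],"grip":-0.3},{"slide":[-0.05,0,8],"dr":[0,0,0],"grip":-0.3},{"slide":[-0.05,0,8.4],"dr":[0,0,0],"grip":-0.3},{"slide":[-0.05,0,8.4],"dr":[0,0,0],"grip":0},{"slide":[-0.05,0,8.4],"dr":[0,0,0],"grip":0.2},{"slide":[-0.05,0,8.4],"dr":[0,0,0],"grip":0.4},{"slide":[-0.05,0,8.4],"dr":[0,0,0],"grip":0.4}]' 25; python3 -c "
from h import *
st()"
```

```text
time: 4.65
ee_pos: [533.1, -67.1, 176.2]
tool_rot: [1.958, 1.956, 0.466]
force: [-0.3, 0.2, -0.4]
grip_width: 0.304
grasp_force: 0.0
t 4.65 s 46.14 lat(tool) [-0.39  0.08 -0.  ] ang -0.001 Ftool [ 0.2 -0.5  0.2] grip 0.304 gf 0.0 q [-0.36  0.27  0.47  2.29 -0.83  0.2   0.85]  Mz -0.00
```

```bash
python3 -m creep '[{"slide":[0,0,0],"dr":[0,0,0],"grip":0.55},{"slide":[0,0,0],"dr":[0,0,0],"grip":0.7},{"slide":[0,0,0],"dr":[0,0,0],"grip":0.8},{"slide":[0,0,0],"dr":[0,0,0],"grip":1},{"slide":[0,0,0],"dr":[0,0,0],"grip":1},{"slide":[0,0,0],"dr":[0,0,0],"grip":1}]' 25; python3 -c "
from h import *
st()
a=env.camera('scene');cv2.imwrite('pics/e.png',cv2.resize(a[150:270,280:400],(500,500),interpolation=2))"
```

```text
time: 5.4
ee_pos: [533.3, -67.1, 176.1]
tool_rot: [1.957, 1.956, 0.466]
force: [1.0, 1.1, 1.9]
grip_width: 0.221
grasp_force: 24.4
t 5.40 s 46.03 lat(tool) [-0.4   0.27  0.  ] ang -0.001 Ftool [ 1.1  1.7 -1.2] grip 0.221 gf 24.4 q [-0.36  0.27  0.47  2.29 -0.83  0.2   0.85]  Mz -0.01
```

View pics/e.png

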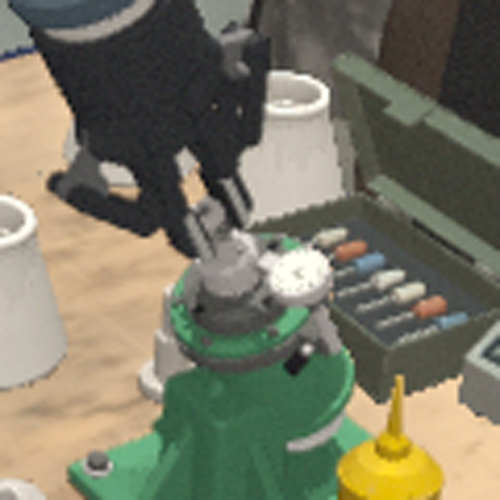

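Pads hold the hub (at about 205,215 in the crop), well clear of the dial at (300,275). Now I'll push in gently.

```bash
python3 -m creep '[{"slide":[0,0,0.1],"dr":[0,0,0],"grip":1},{"slide":[0,0,0.2],"dr":[0,0,0],"grip":1},{"slide":[0,0,0.3],"dr":[0,0,0],"grip":1},{"slide":[0,0,0.3],"dr":[0,0,0],"grip":1}]' 25; python3 -c "
from h import *
st()"
python3 -m creep '[{"slide":[0,0,0.1],"dr":[0,0,0],"grip":1},{"slide":[0,0,0.2],"dr":[0,0,0],"grip":1},{"slide":[0,0,0.2],"dr":[0,0,0],"grip":1}]' 25; python3 -c "
from h import *
st()"
```

```text
time: 5.95
ee_pos: [534.7, -67.1, 173.3]
tool_rot: [1.958, 1.956, 0.465]
force: [3.9, 0.8, -0.1]
grip_width: 0.222
grasp_force: 24.4
t 5.95 s 42.90 lat(tool) [-0.47  0.22  0.  ] ang -0.000 Ftool [0.8 3.5 1.9] grip 0.222 gf 24.4 q [-0.36  0.27  0.47  2.29 -0.87  0.2   0.89]  Mz -0.01
time: 6.32
ee_pos: [535.3, -67.1, 172.2]
tool_rot: [1.958, 1.956, 0.468]
force: [-8.4, 2.0, 19.0]
grip_width: 0.222
grasp_force: 26.4
t 6.33 s 41.66 lat(tool) [-0.46  0.22 -0.  ] ang 0.000 Ftool [  1.9   1.1 -20.7] grip 0.222 gf 26.4 q [-0.36  0.28  0.48  2.29 -0.9   0.2   0.92]  Mz -0.02
```

```bash
python3 -m creep '[{"slide":[0,0,0],"dr":[0,0,0],"grip":1},{"slide":[0,0,0],"dr":[0,0,0],"grip":1}]' 25; python3 -c "
from h import *
st()"
python3 -m creep '[{"slide":[0,0,-0.1],"dr":[0,0,0],"grip":1},{"slide":[0,0,-0.2],"dr":[0,0,0],"grip":1},{"slide":[0,0,-0.3],"dr":[0,0,0],"grip":1},{"slide":[0,0,-0.4],"dr":[0,0,0],"grip":1},{"slide":[0,0,-0.5],"dr":[0,0,0],"grip":1},{"slide":[0,0,-0.6],"dr":[0,0,0],"grip":1},{"slide":[0,0,-0.6],"dr":[0,0,0],"grip":1}]' 25; python3 -c "
from h import *
st()"
python3 -m creep '[{"slide":[0,0,-0.05],"dr":[0,0,0],"grip":1},{"slide":[0,0,-0.1],"dr":[0,0,0],"grip":1},{"slide":[0,0,-0.1],"dr":[0,0,0],"grip":1}]' 25; python3 -c "
from h import *
st()"
```

```text
time: 6.58
ee_pos: [535.3, -67.1, 172.2]
tool_rot: [1.958, 1.956, 0.468]
force: [-7.8, 2.0, 17.2]
grip_width: 0.218
grasp_force: 26.3
t 6.58 s 41.66 lat(tool) [-0.44  0.24 -0.  ] ang 0.000 Ftool [  1.9   0.9 -18.9] grip 0.218 gf 26.3 q [-0.36  0.28  0.48  2.29 -0.9   0.2   0.92]  Mz -0.00
time: 7.45
ee_pos: [532.9, -67.1, 176.8]
tool_rot: [1.957, 1.957, 0.465]
force: [5.6, 1.3, 0.2]
grip_width: 0.218
grasp_force: 24.7
t 7.45 s 46.78 lat(tool) [-0.44  0.18  0.  ] ang -0.001 Ftool [1.3 5.1 2.4] grip 0.218 gf 24.7 q [-0.4   0.27  0.52  2.29 -0.87  0.21  0.89]  Mz 0.02
time: 7.82
ee_pos: [532.5, -67.1, 177.6]
tool_rot: [1.957, 1.956, 0.465]
force: [4.9, 1.2, -3.4]
grip_width: 0.223
grasp_force: 24.7
t 7.83 s 47.75 lat(tool) [-0.45  0.2   0.  ] ang -0.001 Ftool [1.2 2.8 5.3] grip 0.223 gf 24.7 q [-0.4   0.27  0.52  2.29 -0.86  0.21  0.88]  Mz -0.00
```

```bash
for i in 1; do python3 -m creep '[{"slide":[0,0,-0.05],"dr":[0,0,0],"grip":1},{"slide":[0,0,-0.1],"dr":[0,0,0],"grip":1},{"slide":[0,0,-0.1],"dr":[0,0,0],"grip":1}]' 25; python3 -c "
from h import *
st()"; done
python3 -m creep '[{"slide":[0,0,-0.05],"dr":[0,0,0],"grip":1},{"slide":[0,0,-0.1],"dr":[0,0,0],"grip":1},{"slide":[0,0,-0.1],"dr":[0,0,0],"grip":1}]' 25; python3 -c "
from h import *
st()"
```

```text
time: 8.2
ee_pos: [532.0, -67.1, 178.5]
tool_rot: [1.957, 1.956, 0.465]
force: [6.7, 0.7, -3.2]
grip_width: 0.223
grasp_force: 24.7
t 8.20 s 48.75 lat(tool) [-0.44  0.19  0.  ] ang -0.001 Ftool [0.7 4.5 5.8] grip 0.223 gf 24.7 q [-0.41  0.26  0.53  2.3  -0.85  0.21  0.88]  Mz 0.00
time: 8.57
ee_pos: [531.6, -67.1, 179.3]
tool_rot: [1.957, 1.957, 0.465]
force: [7.7, 0.1, -5.3]
grip_width: 0.222
grasp_force: 24.8
t 8.57 s 49.66 lat(tool) [-0.41  0.16  0.  ] ang -0.001 Ftool [0.2 4.5 8.2] grip 0.222 gf 24.8 q [-0.41  0.26  0.53  2.3  -0.85  0.22  0.87]  Mz 0.01
```

Force begins to rise at about 8 mm of travel; continue in half-millimetre steps.

```bash
python3 -m creep '[{"slide":[0,0,-0.05],"dr":[0,0,0],"grip":1},{"slide":[0,0,-0.05],"dr":[0,0,0],"grip":1}]' 25; python3 -c "
from h import *
st()"
python3 -m creep '[{"slide":[0,0,-0.05],"dr":[0,0,0],"grip":1},{"slide":[0,0,-0.05],"dr":[0,0,0],"grip":1}]' 25; python3 -c "
from h import *
st()"
```

```text
time: 8.82
ee_pos: [531.4, -67.1, 179.6]
tool_rot: [1.957, 1.957, 0.464]
force: [9.8, 0.5, -9.7]
grip_width: 0.221
grasp_force: 25.0
t 8.82 s 49.99 lat(tool) [-0.42  0.15  0.  ] ang -0.001 Ftool [ 0.6  4.3 13.1] grip 0.221 gf 25.0 q [-0.42  0.26  0.54  2.3  -0.85  0.22  0.87]  Mz -0.02
time: 9.07
ee_pos: [531.3, -67.1, 179.9]
tool_rot: [1.957, 1.957, 0.464]
force: [13.1, 1.1, -15.3]
grip_width: 0.222
grasp_force: 25.2
t 9.07 s 50.32 lat(tool) [-0.42  0.2   0.  ] ang -0.001 Ftool [ 1.2  4.7 19.6] grip 0.222 gf 25.2 q [-0.42  0.26  0.54  2.3  -0.84  0.22  0.87]  Mz 0.03
```

```bash
python3 -m creep '[{"slide":[0,0,0.15],"dr":[0,0,0],"grip":1},{"slide":[0,0,0.3],"dr":[0,0,0],"grip":1},{"slide":[0,0,0.45],"dr":[0,0,0],"grip":1},{"slide":[0,0,0.6],"dr":[0,0,0],"grip":1},{"slide":[0,0,0.6],"dr":[0,0,0],"grip":1}]' 25; python3 -c "
from h import *
st()"
for k in 1; do python3 -m creep '[{"slide":[0,0,0.1],"dr":[0,0,0],"grip":1},{"slide":[0,0,0.1],"dr":[0,0,0],"grip":1}]' 25 >/dev/null; python3 -c "
from h import *
st()"; done
python3 -m creep '[{"slide":[0,0,0.05],"dr":[0,0,0],"grip":1},{"slide":[0,0,0.05],"dr":[0,0,0],"grip":1}]' 25 >/dev/null; python3 -c "
from h import *
st()"
python3 -m creep '[{"slide":[0,0,0.05],"dr":[0,0,0],"grip":1},{"slide":[0,0,0.05],"dr":[0,0,0],"grip":1}]' 25 >/dev/null; python3 -c "
from h import *
st()"
python3 -m creep '[{"slide":[0,0,0.05],"dr":[0,0,0],"grip":1},{"slide":[0,0,0.05],"dr":[0,0,0],"grip":1}]' 25 >/dev/null; python3 -c "
from h import *
st()"
```

```text
time: 9.7
ee_pos: [533.8, -67.1, 175.1]
tool_rot: [1.958, 1.956, 0.466]
force: [5.7, 1.6, -0.6]
grip_width: 0.221
grasp_force: 26.8
t 9.70 s 44.92 lat(tool) [-0.45  0.21 -0.  ] ang -0.000 Ftool [1.6 4.8 3.1] grip 0.221 gf 26.8 q [-0.4   0.27  0.52  2.29 -0.89  0.21  0.92]  Mz -0.00
t 9.95 s 43.96 lat(tool) [-0.45  0.17 -0.  ] ang -0.000 Ftool [0.8 5.6 1.2] grip 0.218 gf 27.0 q [-0.39  0.28  0.52  2.29 -0.9   0.21  0.93]  Mz 0.02
t 10.20 s 43.52 lat(tool) [-0.48  0.18 -0.  ] ang -0.000 Ftool [ 2.8  4.9 -0.4] grip 0.223 gf 27.0 q [-0.39  0.28  0.52  2.29 -0.91  0.21  0.93]  Mz -0.02
t 10.45 s 42.99 lat(tool) [-0.47  0.14 -0.  ] ang -0.000 Ftool [ 1.2  5.5 -0.1] grip 0.216 gf 27.0 q [-0.39  0.28  0.51  2.29 -0.91  0.21  0.94]  Mz -0.02
t 10.70 s 42.49 lat(tool) [-0.46  0.17 -0.  ] ang -0.000 Ftool [ 2.1  5.6 -0.7] grip 0.220 gf 27.0 q [-0.39  0.28  0.51  2.29 -0.92  0.21  0.94]  Mz 0.04
```

```bash
M='[{"slide":[0,0,0.03],"dr":[0,0,0],"grip":1},{"slide":[0,0,0.03],"dr":[0,0,0],"grip":1}]'; true
python3 -m creep '[{"slide":[0,0,0.03],"dr":[0,0,0],"grip":1},{"slide":[0,0,0.03],"dr":[0,0,0],"grip":1}]' >/dev/null; python3 -c "
from h import *
st()"
python3 -m creep '[{"slide":[0,0,0.03],"dr":[0,0,0],"grip":1},{"slide":[0,0,0.03],"dr":[0,0,0],"grip":1}]' >/dev/null; python3 -c "
from h import *
st()"
python3 -m creep '[{"slide":[0,0,0.04],"dr":[0,0,0],"grip":1},{"slide":[0,0,0.04],"dr":[0,0,0],"grip":1}]' >/dev/null; python3 -c "
from h import *
st()"
```

```text
t 10.95 s 42.20 lat(tool) [-0.48  0.15 -0.  ] ang -0.000 Ftool [ 0.9  5.3 -1.4] grip 0.220 gf 27.0 q [-0.39  0.28  0.51  2.29 -0.92  0.21  0.94]  Mz 0.01
t 11.20 s 41.97 lat(tool) [-0.49  0.2  -0.  ] ang -0.000 Ftool [ 1.6  6.1 -2.7] grip 0.222 gf 27.3 q [-0.39  0.28  0.51  2.29 -0.93  0.21  0.95]  Mz -0.02
t 11.45 s 41.84 lat(tool) [-0.49  0.2  -0.  ] ang 0.000 Ftool [  2.    4.8 -10.2] grip 0.221 gf 28.0 q [-0.39  0.28  0.51  2.29 -0.93  0.21  0.95]  Mz -0.03
```

```bash
python3 -m creep '[{"slide":[0,0,-0.04],"dr":[0,0,0],"grip":0.5},{"slide":[0,0,-0.04],"dr":[0,0,0],"grip":0},{"slide":[0,0,-0.04],"dr":[0,0,0],"grip":-0.2},{"slide":[0,0,-0.04],"dr":[0,0,0],"grip":-0.2},{"slide":[0.04,0,-0.04],"dr":[0,0,-0.1],"grip":-0.2},{"slide":[0.04,0,-0.04],"dr":[0,0,-0.2],"grip":-0.2},{"slide":[0.04,0,-0.04],"dr":[0,0,-0.3],"grip":-0.2},{"slide":[0.04,0,-0.04],"dr":[0,0,-0.38],"grip":-0.2},{"slide":[0.04,0,-0.04],"dr":[0,0,-0.38],"grip":-0.2}]' 50; python3 -c "
from h import *
go(17,-0.38)"
```

```text
time: 12.58
ee_pos: [534.6, -66.9, 172.1]
tool_rot: [1.531, 2.256, 0.362]
force: [-1.0, -0.2, 0.1]
grip_width: 0.598
grasp_force: 0.0
t 12.57 s 41.85 lat(tool) [-0.01 -0.48  0.  ] ang -0.379 Ftool [ 0.1 -0.8 -0.5] grip 0.598 gf 0.0 q [-0.36  0.28  0.48  2.29 -0.89  0.2   1.29]  Mz 0.04
slide cm [0.   0.05 2.49] dr [-0.    -0.    -0.001]
```

```bash
python3 -m creep '[{"slide":[0,0.05,0.5],"dr":[0,0,0],"grip":-0.2},{"slide":[0,0.05,1.2],"dr":[0,0,0],"grip":-0.2},{"slide":[0,0.05,1.9],"dr":[0,0,0],"grip":-0.2},{"slide":[0,0.05,2.3],"dr":[0,0,0],"grip":-0.2},{"slide":[0,0.05,2.5],"dr":[0,0,0],"grip":-0.2},{"slide":[0,0.05,2.5],"dr":[0,0,0],"grip":-0.2}]' 50; python3 -c "
from h import *
go(17,-0.38)
a=env.camera('scene');cv2.imwrite('pics/f.png',cv2.resize(a[150:270,280:400],(500,500),interpolation=2))"
```

```text
time: 13.32
ee_pos: [546.6, -66.7, 150.1]
tool_rot: [1.531, 2.256, 0.362]
force: [-0.2, -0.6, -0.1]
grip_width: 0.6
grasp_force: 0.0
t 13.32 s 16.84 lat(tool) [-0.03  0.25 -0.  ] ang -0.380 Ftool [-0.5 -0.4 -0.1] grip 0.600 gf 0.0 q [-0.36  0.35  0.48  2.28 -1.21  0.2   1.6 ]  Mz 0.02
slide cm [ 0.   -0.03 -0.02] dr [-0. -0. -0.]
```

View pics/f.png

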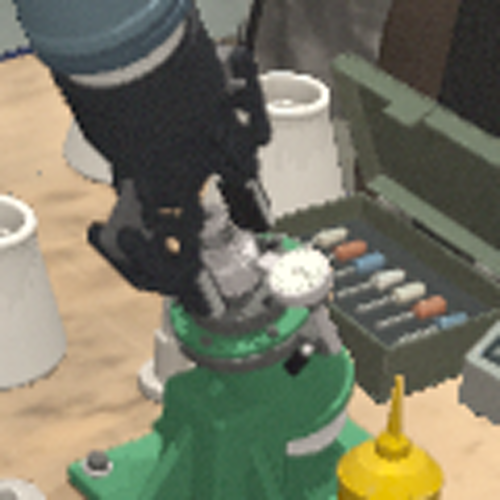

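The fingers straddle the knob at about (235,265), clear of the dial. Next I close on it and make the first stroke.

```bash
python3 -m creep '[{"slide":[0,0,0],"dr":[0,0,0],"grip":0.1},{"slide":[0,0,0],"dr":[0,0,0],"grip":0.3},{"slide":[0,0,0],"dr":[0,0,0],"grip":0.6},{"slide":[0,0,0],"dr":[0,0,0],"grip":1},{"slide":[0,0,0],"dr":[0,0,0],"grip":1}]' 50; python3 -c "
from h import *
st()"
python3 -m creep '[{"slide":[0,0,0.025],"dr":[0,0,0.1],"grip":1},{"slide":[0,0,0.025],"dr":[0,0,0.1],"grip":1}]' 50;  python3 -c "
from h import *
st()"
```

```text
time: 14.0
ee_pos: [546.8, -66.6, 150.7]
tool_rot: [1.53, 2.256, 0.363]
force: [-3.4, -0.2, 6.2]
grip_width: 0.379
grasp_force: 48.9
t 14.00 s 17.26 lat(tool) [-0.1  0.7  0. ] ang -0.380 Ftool [-0.2 -0.3 -7. ] grip 0.379 gf 48.9 q [-0.36  0.35  0.48  2.28 -1.21  0.2   1.6 ]  Mz -0.04
time: 14.25
ee_pos: [546.8, -66.7, 150.4]
tool_rot: [1.648, 2.184, 0.391]
force: [-4.6, -0.3, 5.9]
grip_width: 0.373
grasp_force: 49.0
t 14.25 s 17.01 lat(tool) [-0.05  0.62  0.  ] ang -0.279 Ftool [ 0.1 -1.4 -7.3] grip 0.373 gf 49.0 q [-0.37  0.35  0.5   2.28 -1.23  0.2   1.51]  Mz 0.11
```

```bash
python3 -m creep '[{"slide":[0,0,0.025],"dr":[0,0,0.1],"grip":1},{"slide":[0,0,0.05],"dr":[0,0,0.2],"grip":1},{"slide":[0,0,0.075],"dr":[0,0,0.3],"grip":1},{"slide":[0,0,0.1],"dr":[0,0,0.4],"grip":1},{"slide":[0,0,0.13],"dr":[0,0,0.5],"grip":1},{"slide":[0,0,0.155],"dr":[0,0,0.6],"grip":1},{"slide":[0,0,0.17],"dr":[0,0,0.66],"grip":1},{"slide":[0,0,0.17],"dr":[0,0,0.66],"grip":1}]' 50;  python3 -c "
from h import *
st()"
```

```text
time: 15.25
ee_pos: [547.0, -66.7, 148.6]
tool_rot: [2.337, 1.58, 0.558]
force: [-5.6, 0.6, 5.6]
grip_width: 0.377
grasp_force: 49.1
t 15.25 s 15.27 lat(tool) [ 0.12 -0.12  0.  ] ang 0.381 Ftool [-0.4 -2.5 -7.5] grip 0.377 gf 49.1 q [-0.4   0.37  0.53  2.28 -1.28  0.22  0.9 ]  Mz 0.01
```

```bash
python3 -m creep '[{"slide":[0,0,-0.03],"dr":[0,0,0],"grip":0.3},{"slide":[0,0,-0.1],"dr":[0,0,0],"grip":0},{"slide":[0,0,-0.1],"dr":[0,0,0],"grip":-0.1},{"slide":[0,0,-0.1],"dr":[0,0,-0.15],"grip":-0.1},{"slide":[0,0,-0.1],"dr":[0,0,-0.3],"grip":-0.1},{"slide":[0,0,-0.1],"dr":[0,0,-0.45],"grip":-0.1},{"slide":[0,0,-0.1],"dr":[0,0,-0.6],"grip":-0.1},{"slide":[0,0,-0.1],"dr":[0,0,-0.69],"grip":-0.1},{"slide":[0,0,-0.1],"dr":[0,0,-0.69],"grip":-0.1}]' 50; python3 -c "
from h import *
st()"
python3 -m creep '[{"slide":[0,0,0],"dr":[0,0,0],"grip":0.1},{"slide":[0,0,0],"dr":[0,0,0],"grip":0.4},{"slide":[0,0,0],"dr":[0,0,0],"grip":1},{"slide":[0,0,0],"dr":[0,0,0],"grip":1}]' 50; python3 -c "
from h import *
st()"
```

```text
time: 16.38
ee_pos: [547.3, -66.8, 149.5]
tool_rot: [1.613, 2.206, 0.382]
force: [-0.1, -0.1, 0.2]
grip_width: 0.548
grasp_force: 0.0
t 16.38 s 15.92 lat(tool) [-0.14  0.59  0.  ] ang -0.310 Ftool [-0.1 -0.  -0.2] grip 0.548 gf 0.0 q [-0.37  0.36  0.5   2.28 -1.23  0.2   1.55]  Mz 0.02
time: 16.88
ee_pos: [547.2, -66.7, 149.7]
tool_rot: [1.612, 2.206, 0.383]
force: [-3.2, 0.6, 5.5]
grip_width: 0.374
grasp_force: 49.0
t 16.88 s 16.14 lat(tool) [-0.06  0.66  0.  ] ang -0.309 Ftool [ 0.7 -0.2 -6.4] grip 0.374 gf 49.0 q [-0.37  0.36  0.5   2.28 -1.23  0.2   1.55]  Mz 0.05
```

```bash
python3 -m creep '[{"slide":[0,0,0.025],"dr":[0,0,0.1],"grip":1},{"slide":[0,0,0.05],"dr":[0,0,0.2],"grip":1},{"slide":[0,0,0.075],"dr":[0,0,0.3],"grip":1},{"slide":[0,0,0.1],"dr":[0,0,0.4],"grip":1},{"slide":[0,0,0.13],"dr":[0,0,0.5],"grip":1},{"slide":[0,0,0.155],"dr":[0,0,0.61],"grip":1},{"slide":[0,0,0.155],"dr":[0,0,0.61],"grip":1}]' 50;  python3 -c "
from h import *
st()"
python3 -m creep '[{"slide":[0,0,0],"dr":[0,0,0],"grip":0.3},{"slide":[0,0,-0.1],"dr":[0,0,0],"grip":0},{"slide":[0,0,-0.2],"dr":[0,0,0],"grip":-0.1},{"slide":[0,0,-0.7],"dr":[0,0,-0.1],"grip":-0.1},{"slide":[0,0,-1.3],"dr":[0,0,-0.2],"grip":-0.1},{"slide":[0,0,-2.0],"dr":[0,0,-0.3],"grip":-0.1},{"slide":[0,0,-2.5],"dr":[0,0,-0.3],"grip":-0.1},{"slide":[0,0,-2.65],"dr":[0,0,-0.3],"grip":0.1},{"slide":[0,0,-2.65],"dr":[0,0,-0.3],"grip":0.3}]' 50; python3 -c "
from h import *
go(42,0)
a=env.camera('scene');cv2.imwrite('pics/g.png',cv2.resize(a[150:270,280:400],(500,500),interpolation=2))"
```

```text
time: 17.75
ee_pos: [547.4, -66.7, 147.9]
tool_rot: [2.264, 1.664, 0.539]
force: [-4.4, 0.8, 5.2]
grip_width: 0.368
grasp_force: 49.0
t 17.75 s 14.53 lat(tool) [ 0.13 -0.05  0.  ] ang 0.302 Ftool [ 0.3 -1.7 -6.7] grip 0.368 gf 49.0 q [-0.39  0.37  0.53  2.28 -1.28  0.21  0.98]  Mz 0.12
time: 18.88
ee_pos: [535.9, -66.4, 171.6]
tool_rot: [1.959, 1.956, 0.466]
force: [-0.2, 0.5, -0.1]
grip_width: 0.348
grasp_force: 0.0
t 18.88 s 40.88 lat(tool) [0.27 0.47 0.  ] ang 0.000 Ftool [ 0.5 -0.2 -0.1] grip 0.348 gf 0.0 q [-0.48  0.3   0.62  2.3  -1.04  0.23  1.06]  Mz 0.05
slide cm [-0.03 -0.05 -0.11] dr [ 0. -0. -0.]
```

View pics/g.png

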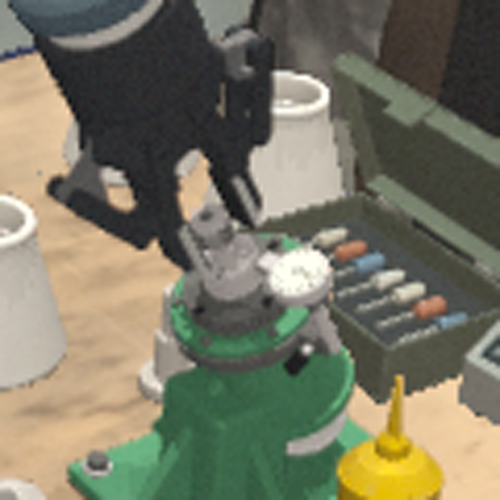

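The hub at about (210,220) sits between the pads and the dial hasn't moved. Regrip the hub, find the inner stop, then pull.

```bash
python3 -m creep '[{"slide":[-0.03,-0.04,-0.1],"dr":[0,0,0],"grip":0.3},{"slide":[-0.03,-0.04,-0.1],"dr":[0,0,0],"grip":0.6},{"slide":[-0.03,-0.04,-0.1],"dr":[0,0,0],"grip":1},{"slide":[-0.03,-0.04,-0.1],"dr":[0,0,0],"grip":1},{"slide":[-0.03,-0.04,-0.1],"dr":[0,0,0],"grip":1}]' 25; python3 -c "
from h import *
st()"
python3 -m creep '[{"slide":[0,0,0.03],"dr":[0,0,0],"grip":1},{"slide":[0,0,0.03],"dr":[0,0,0],"grip":1}]' >/dev/null; python3 -c "
from h import *
st()"
python3 -m creep '[{"slide":[0,0,-0.1],"dr":[0,0,0],"grip":1},{"slide":[0,0,-0.2],"dr":[0,0,0],"grip":1},{"slide":[0,0,-0.3],"dr":[0,0,0],"grip":1},{"slide":[0,0,-0.3],"dr":[0,0,0],"grip":1}]' >/dev/null; python3 -c "
from h import *
st()"
python3 -m creep '[{"slide":[0,0,-0.05],"dr":[0,0,0],"grip":1},{"slide":[0,0,-0.05],"dr":[0,0,0],"grip":1}]' >/dev/null; python3 -c "
from h import *
st()"
python3 -m creep '[{"slide":[0,0,-0.05],"dr":[0,0,0],"grip":1},{"slide":[0,0,-0.05],"dr":[0,0,0],"grip":1}]' >/dev/null; python3 -c "
from h import *
st()"
```

```text
time: 19.55
ee_pos: [535.2, -67.0, 172.5]
tool_rot: [1.958, 1.956, 0.466]
force: [-1.4, 0.2, 3.8]
grip_width: 0.223
grasp_force: 24.5
t 19.55 s 41.97 lat(tool) [-0.31  0.31  0.  ] ang -0.000 Ftool [ 0.2  0.5 -4. ] grip 0.223 gf 24.5 q [-0.48  0.3   0.62  2.3  -1.04  0.24  1.05]  Mz 0.02
t 19.80 s 41.86 lat(tool) [-0.33  0.29  0.  ] ang 0.000 Ftool [-0.5  0.5 -9.5] grip 0.223 gf 25.2 q [-0.48  0.3   0.62  2.3  -1.04  0.24  1.06]  Mz 0.01
t 20.30 s 44.48 lat(tool) [-0.31  0.25  0.  ] ang -0.001 Ftool [-1.1  2.7  5.1] grip 0.222 gf 24.7 q [-0.5   0.29  0.64  2.3  -1.02  0.24  1.04]  Mz -0.02
t 20.55 s 45.01 lat(tool) [-0.32  0.23  0.  ] ang -0.001 Ftool [-2.   2.8  5.6] grip 0.216 gf 24.7 q [-0.5   0.29  0.64  2.3  -1.02  0.24  1.04]  Mz -0.00
t 20.80 s 45.52 lat(tool) [-0.3   0.26  0.  ] ang -0.001 Ftool [0.3 2.4 5.2] grip 0.221 gf 24.7 q [-0.5   0.29  0.65  2.3  -1.02  0.24  1.03]  Mz -0.08
```

```bash
python3 -m creep '[{"slide":[0,0,-0.05],"dr":[0,0,0],"grip":1},{"slide":[0,0,-0.05],"dr":[0,0,0],"grip":1}]' >/dev/null; python3 -c "
from h import *
st()"
python3 -m creep '[{"slide":[0,0,-0.05],"dr":[0,0,0],"grip":1},{"slide":[0,0,-0.05],"dr":[0,0,0],"grip":1}]' >/dev/null; python3 -c "
from h import *
st()"
python3 -m creep '[{"slide":[0,0,-0.05],"dr":[0,0,0],"grip":1},{"slide":[0,0,-0.05],"dr":[0,0,0],"grip":1}]' >/dev/null; python3 -c "
from h import *
st()"
```

```text
t 21.05 s 46.01 lat(tool) [-0.27  0.27  0.  ] ang -0.001 Ftool [-0.6  2.6  6.2] grip 0.218 gf 24.7 q [-0.51  0.29  0.65  2.3  -1.01  0.24  1.03]  Mz -0.03
t 21.30 s 46.38 lat(tool) [-0.3   0.23  0.  ] ang -0.001 Ftool [-0.4  3.4 10.9] grip 0.222 gf 24.9 q [-0.51  0.29  0.65  2.3  -1.01  0.24  1.03]  Mz 0.06
t 21.55 s 46.70 lat(tool) [-0.3   0.22  0.  ] ang -0.001 Ftool [-2.1  3.6 16.1] grip 0.218 gf 25.1 q [-0.51  0.29  0.66  2.3  -1.01  0.24  1.02]  Mz 0.01
```

Contact begins at about 4.0 mm of travel, so the float is right. Hold briefly, push in, release and back off.

```bash
python3 -m creep '[{"slide":[0,0,-0.02],"dr":[0,0,0],"grip":1},{"slide":[0,0,-0.02],"dr":[0,0,0],"grip":1},{"slide":[0,0,-0.02],"dr":[0,0,0],"grip":1}]' >/dev/null; python3 -c "
from h import *
st()"
python3 -m creep '[{"slide":[0,0,0.1],"dr":[0,0,0],"grip":1},{"slide":[0,0,0.2],"dr":[0,0,0],"grip":1},{"slide":[0,0,0.3],"dr":[0,0,0],"grip":1},{"slide":[0,0,0.4],"dr":[0,0,0],"grip":1},{"slide":[0,0,0.5],"dr":[0,0,0],"grip":1},{"slide":[0,0,0.54],"dr":[0,0,0],"grip":1},{"slide":[0,0,0.54],"dr":[0,0,0],"grip":1}]' >/dev/null; python3 -c "
from h import *
st()"
```

```text
t 21.93 s 46.80 lat(tool) [-0.28  0.24  0.  ] ang -0.001 Ftool [-1.1  4.9 19.3] grip 0.219 gf 25.0 q [-0.51  0.29  0.66  2.3  -1.01  0.24  1.02]  Mz 0.02
t 22.80 s 41.99 lat(tool) [-0.3   0.23  0.  ] ang -0.000 Ftool [-0.5  2.9 -3. ] grip 0.217 gf 27.2 q [-0.49  0.3   0.63  2.3  -1.04  0.24  1.06]  Mz -0.03
```

```bash
python3 -m creep '[{"slide":[0,0,0.04],"dr":[0,0,0],"grip":1},{"slide":[0,0,0.06],"dr":[0,0,0],"grip":1},{"slide":[0,0,0.06],"dr":[0,0,0],"grip":1}]' >/dev/null; python3 -c "
from h import *
st()"
python3 -m creep '[{"slide":[0,0,0],"dr":[0,0,0],"grip":0.6},{"slide":[0,0,0],"dr":[0,0,0],"grip":0.2},{"slide":[0,0,0],"dr":[0,0,0],"grip":0},{"slide":[0,0,0],"dr":[0,0,0],"grip":0},{"slide":[0,0,-0.5],"dr":[0,0,0],"grip":0},{"slide":[0,0,-1.5],"dr":[0,0,0],"grip":0},{"slide":[0,0,-3],"dr":[0,0,0],"grip":0},{"slide":[0,0,-4.5],"dr":[0,0,0],"grip":0},{"slide":[0,0,-6],"dr":[0,0,0],"grip":0},{"slide":[0,0,-7],"dr":[0,0,0],"grip":0},{"slide":[0,0,-7.5],"dr":[0,0,0],"grip":0},{"slide":[0,0,-7.5],"dr":[0,0,0],"grip":0}]' >/dev/null; python3 -c "
from h import *
st()
a=env.camera('scene');cv2.imwrite('pics/i.png',cv2.resize(a[150:270,280:400],(500,500),interpolation=2))"
```

```text
t 23.18 s 41.79 lat(tool) [-0.31  0.27 -0.  ] ang 0.000 Ftool [  0.3   1.4 -15.9] grip 0.220 gf 28.3 q [-0.48  0.3   0.62  2.3  -1.05  0.24  1.06]  Mz 0.01
t 24.68 s 116.53 lat(tool) [0.26 0.01 0.  ] ang -0.001 Ftool [ 0.2 -0.1 -0. ] grip 0.504 gf 0.0 q [-1.05  0.09  1.2   2.32 -0.43  0.34  0.5 ]  Mz -0.03
```

View pics/i.png

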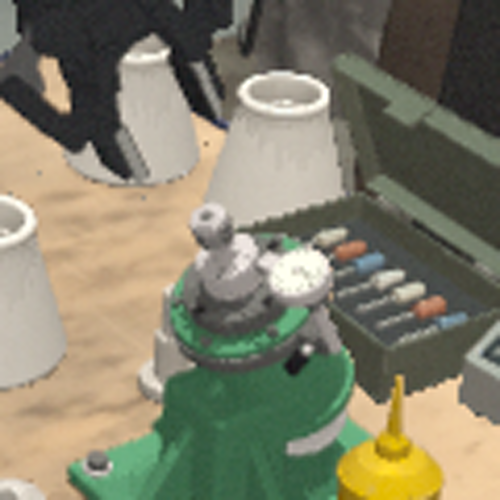

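The hub sits low at (210,222), the dial at (300,275) is unchanged, and the gripper is clear.

```bash
python3 -c "
from plant import env
print(env.close_job())"
```

```text
the job is handed in; nothing more can be done
None
```

I handed the job in; it returned no verdict. The float measured about 7.6 mm, I turned only the inner thrust knob in by about 1.37 rad, and a second pull to the stop gave about 4.0 mm. The spindle is pushed fully in, the gripper is clear, the dial looks unmoved in the last picture, and I did not measure the outer ring's angle.

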